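# Clamp a turned pipe blank in the yoke vise with its removable crank

## Task

Clamp the turned pipe blank that lies in the V of the yoke vise, so that its finger holes can be drilled: fit the loose crank fully onto the square end of the vise screw and wind it clockwise, through as many full turns as it takes, until the jaw is hard down on the pipe and the screw will turn no further. Leave the crank seated on the screw, do not shift the pipe in its V, and leave the other things on the bench where they are.

Things in the scene. Friction and masses are not known exactly. Their poses are not given: they have to be found in the camera images.
- vise: Dark iron yoke vise, bolted down (placed and turned differently each time). Origin: centre of the base's underside; z up, x along the V and the pipe. Base 125 x 176 mm, cork-lined V. Two uprights at y = +-68 mm carry a crosshead (44 x 158 mm in x, y); its nut boss, 48 mm across, ends at z = 161 mm. Jaw and screw run on the axis x = y = 0.
- jaw (a joint): How far the jaw is wound down, in m: 0 raised; starts at 0.003 to 0.0093; meets the pipe at 0.0175; hard tight at 0.018, where the screw stops dead. The screw moves it 5 mm a full turn, clockwise from above = down, so 1.7 to 3 turns to go. The screw turns stiffly (0.16 N m, 2 N at the crank's handle) and stays where it is left.
- screw_top (a point): Centre of the top of the screw's upright square end, 0.215 m above the bench less the jaw's travel. Sinks with the screw, but its axes are the vise's and do not turn: the square starts turned at any angle, to be seen or felt out. Square 20 mm across flats, 25 mm long, its top 3 mm reduced to 17 mm across as a lead, on a 31 mm round collar.
- crank: Loose balanced steel crank, 0.46 to 0.72 kg, standing on its hub left or right of the vise, turned anyhow. Origin: centre of the hub's underside; z up, x to the handle. Hub 36 x 36 x 47 mm, flats facing +-x and +-y, +-y free to grip. Round 15 mm arm along x, centre z = 35 mm, from the counterweight ball (35 mm, x = -52 mm) to the handle (x = +80 mm).
- crank_handle (a point): Grip point of the crank's upright wooden handle, at x = 80, z = 90 mm of the crank, axes as the crank's: a 26 mm round sleeve from z = 48 to 128 mm that spins freely about its own upright axis. When wound it goes round an 80 mm circle about the screw and sinks 5 mm a turn.
- crank_socket (a point): Mouth centre of the crank's square socket, in the hub's underside (same point and axes as crank). Socket 22.6 mm across flats, sides along x and y, 23 mm deep: 1.3 mm clearance on each side of the screw's square, four positions a quarter turn apart, about 7 degrees of angle error allowed. Fully seated, this point is 23 mm below screw_top.
- pipe: The work: a turned wooden pipe blank, 208 mm long, 46 mm barrel with darker beads and a flared end, lying loose in the V, its axis 65 mm above the bench. Origin: the middle of its axis; x along the pipe.
- cup: Bystander: dark turned wooden bell stock, 72 mm across and 86 mm high, standing on the other side of the vise from the crank. Origin: centre of its underside.
- gouge: Bystander: turning gouge with a wooden handle, 250 mm long, lying towards the far edge on the left. Origin: underside of where blade and handle meet.
- gouge2: Bystander: a second gouge like it, towards the far edge on the right.
- oil: Bystander: amber oil bottle, 60 mm across, 130 mm high, on the left. Origin: centre of its underside.
- tin: Bystander: open steel cup, 72 mm across, 75 mm high, on the left. Origin: centre of its underside.
- mallet: Bystander: wooden mallet, 260 mm long, lying on the right. Origin: on the bench under its handle.
Mind the look-alikes: they are no part of the job. What is shaped like the pipe but purple is not meant.

How it is judged:
By the outcome, as a careful person would: the job done as asked, in the order asked, and still so for the second after the job is handed in, with the robot touching nothing.
It also fails if it takes over 72 s, if anything falls off the work surface, if the arm or the gripper's body presses on something with over 40 N, if the wrist force passes 120 N, or if a joint passes its speed limit or range.

## Robot

A 7-joint arm with a two-finger parallel gripper is mounted at the origin on the work surface. World frame = base frame: x ahead of the robot, y to its left, z up, the work surface at z = 0. Lengths are in m, angles in rad, forces in N, time in s.
With the tool pointing down it reaches from about 0.425 to 0.925 m from the base axis. Payload 6.8 kg.
Tool frame: the origin (TCP) lies at the very end of the fingers, on their centre line; the grasp point (between the pads) lies 19 mm behind it; x points along the fingers, y is the direction in which the jaws open and shut, and the axes are right-handed (so a half turn about x gives the same grasp; the last joint's range is limited). The gripper opens to 85 mm and grips with 20 to 120 N. Pads are 22 mm wide; open, the fingers measure 114 mm over their backs; the gripper's body (76 mm by 85 mm) begins 54 mm behind the grasp point. The pads swing forward as they close: fully open they stand 13 mm farther back than shut.
Start: joints at [1.053, 0.477, 0.022, 1.555, -0.011, 1.109, -0.083], TCP at [0.269, -0.619, 0.231] pointing down, gripper open.
Joint ranges: [-2.96, 2.96], [-0.34, 2.1], [-1.41, 1.46], [0.24, 2.44], [-1.37, 4.51], [0.17, 1.92], [-2.96, 2.96]. Speed limits (rad/s): [2.39, 2.39, 3.14, 3.14, 3.14, 3.14, 3.14].

## Interface

Orientations are given as a rotation vector (axis times angle).
In Python, from bench import get_obs, grab_frame, camera_info, hand_in gives the robot as it stands.
- The arm moves only by the tool apply_moves, never from a script. Its argument "series" is text: rows parted by semicolons, each of 7 numbers parted by spaces: the turn, a rotation vector about the tool's x, y, z in rad, then the shift along the tool's x, y, z in m, then the opening, from 0 (shut) to 1 (fully open). In form: wx wy wz tx ty tz hand; .... A call has 1 to 12 rows; each row is the pose to reach, as a shift and turn from the pose commanded when the call began, along the tool's axes at that moment; what a row does not reach only later rows make up. A row lasts 1/8 s, in which the tool goes at most 62.5 mm and 10.7 degrees, less where a joint would pass 70% of its speed; a pose out of reach is approached as far as the arm can. A call with a gripper value outside its range is refused whole. The fingers move at their own pace and stop on an object; "force" is the grip in N (left out, the last holds). Time passes only in rows, so rows that repeat a pose let the fingers close. It gives the time, the measured TCP pose, the force and the opening at its end, in the units of the state.
- get_obs(): the state, without advancing time (a new reading comes with each control period).
- grab_frame(name): name is "scene" or "top" or "wrist"; returns the picture (384x512x3 uint8, blue, green, red); there is no depth.
- camera_info(name): a dict with "fov_y" (degrees; the focal length in pixels is half the picture's height over the tangent of half this angle, whatever the lens; pixels are square), "cx", "cy" (the principal point, pixels), "D" ([k1, k2, p1, p2, k3] as OpenCV has them; the pictures are not rectified), "rvec" (rotation vector, rad) and "tvec" (3), from world to camera coordinates, as OpenCV has them. Camera axes: x right, y down, z forward; pixel columns grow to the right and rows downward; lengths in m; the calibration is good to about 2 mm. A picture is of the moment at which its call begins: read the wrist's pose just before it. camera_info takes no time and is no camera call; for the wrist camera it gives the pose at the moment of the call.
- hand_in(): hands the job in, once; it reports no verdict.
The state is a dict: "clock": time; "joints": joint angles; "qvel": joint speeds; "tau": joint torques, N m; "tcp_pos": TCP position; "orientation": TCP orientation; "contact_force": force on the tool from outside, world axes, zero at the start; "moment": the same for the moment, N m; "grip_width": finger opening in m.
Only numpy, scipy, OpenCV 4.12 (cv2) and the standard library are available. Lean on these libraries where they do the work, as an engineer would, in place of code of your own. Each camera call takes 0.05 s, during which the arm holds its last target.

## Working session

There is one attempt and no reset: what is moved stays moved. The work goes in short steps, Python scripts to look and compute and a tool call to move; the robot and the scene stay as the last step left them, time stands still between calls to the robot, and variables do not carry over. Pictures are saved under pics/ and viewed, and the job is handed in when it is done.

Besides the shell and the picture viewer there is one more tool, called after "Call:" by a JSON object that holds its "api" and its "payload", one argument or row to a line. apply_moves: Moves the arm, as the interface text tells. Its arguments: {"type":"object","properties":{"series":{"type":"string"},"force":{"type":"number"}},"required":["series"]}

```bash
ls; mkdir -p pics; python3 - <<'E'
from bench import *
import cv2
o=get_obs();print(o)
for n in ("scene","top","wrist"):
    print(n,camera_info(n)); cv2.imwrite(f"pics/{n}0.png",grab_frame(n))
E
```

```text
pics
{'clock': 0.0, 'joints': array([ 1.05288015,  0.47779897,  0.02231931,  1.55647365, -0.01147195,
        1.10930256, -0.08311941]), 'qvel': array([-0.00129486, -0.00048057,  0.00126301,  0.00166197, -0.00041521,
        0.00075201, -0.00057975]), 'tau': array([-2.95776517e-04, -5.96448827e+01,  1.60740662e+00, -2.81195945e+01,
        1.24166161e-02,  9.27479676e-03,  1.97520370e-05]), 'tcp_pos': array([ 0.26869549, -0.61855529,  0.23031672]), 'orientation': array([ 1.99596772,  0.41677038, -1.99704201]), 'contact_force': array([ 0.43051817, -0.54604066,  0.49760735]), 'moment': array([-0.01512085, -0.04773092,  0.04279761]), 'grip_width': 0.08577037048914467}
scene {'fov_y': 43.46684841474978, 'cx': 255.52809965482925, 'cy': 193.10174716396244, 'D': array([-0.16336854,  0.        ,  0.        ,  0.        ,  0.        ]), 'rvec': array([ 1.5892898 ,  1.86274156, -0.85651317]), 'tvec': array([ 0.07875089, -0.18210913,  2.09684984])}
top {'fov_y': 55.882711839165204, 'cx': 259.9225949687502, 'cy': 196.8321026147546, 'D': array([0.00507391, 0.        , 0.        , 0.        , 0.        ]), 'rvec': array([ 2.16115996, -2.18476249,  0.13744183]), 'tvec': array([-0.02024735,  0.50437969,  1.42068006])}
wrist {'fov_y': 63.35416122463851, 'cx': 252.79292958138305, 'cy': 193.85553198937762, 'D': array([-0.05370866,  0.        ,  0.        ,  0.        ,  0.        ]), 'rvec': array([-2.42060658,  1.58538943,  0.23054218]), 'tvec': array([-0.67445528, -0.03539999,  0.37911048])}
```

View pics/scene0.png

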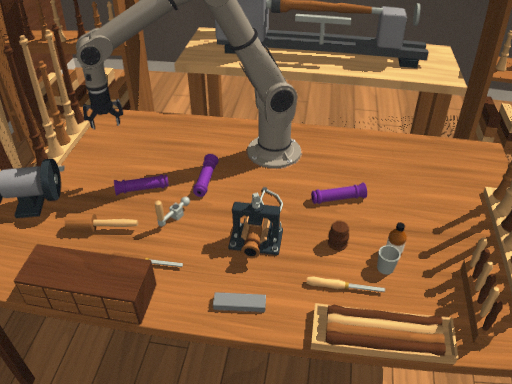

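View pics/top0.png

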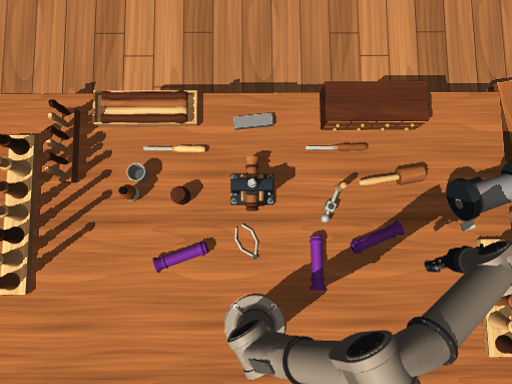

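View pics/wrist0.png

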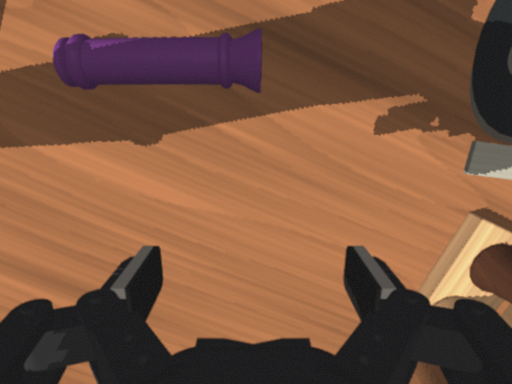

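The top view shows the vise at about (252,187), the crank at about (331,205) with its ball at (325,218) and handle at (345,183), and the cup at (180,195). I'll zoom in on these.

```bash
cat > h.py <<'E'
import numpy as np, cv2
from bench import *
from scipy.spatial.transform import Rotation as R
def K(ci):
    f=192/np.tan(np.radians(ci['fov_y']/2)); return np.array([[f,0,ci['cx']],[0,f,ci['cy']],[0,0,1.]])
def proj(ci,P):
    return cv2.projectPoints(np.array(P,float).reshape(-1,3),np.array(ci['rvec']),np.array(ci['tvec']),K(ci),np.array(ci['D']))[0].reshape(-1,2)
def ray(ci,px,z):
    u=cv2.undistortPoints(np.array(px,float).reshape(-1,1,2),K(ci),np.array(ci['D'])).reshape(-1,2)
    Rm=R.from_rotvec(ci['rvec']).as_matrix(); c=-Rm.T@ci['tvec']
    d=np.c_[u,np.ones(len(u))]@Rm
    return c+d*((z-c[2])/d[:,2])[:,None]
def plan(rows):pass
E
python3 - <<'E'
import cv2
a=cv2.imread('pics/top0.png');b=cv2.imread('pics/scene0.png')
c=cv2.resize(a[140:240,210:370],None,fx=5,fy=5,interpolation=cv2.INTER_CUBIC);cv2.imwrite('pics/t1.png',c)
c=cv2.resize(b[175:265,145:295],None,fx=5,fy=5,interpolation=cv2.INTER_CUBIC);cv2.imwrite('pics/s1.png',c)
E
```

```text
(no output)
```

View pics/t1.png

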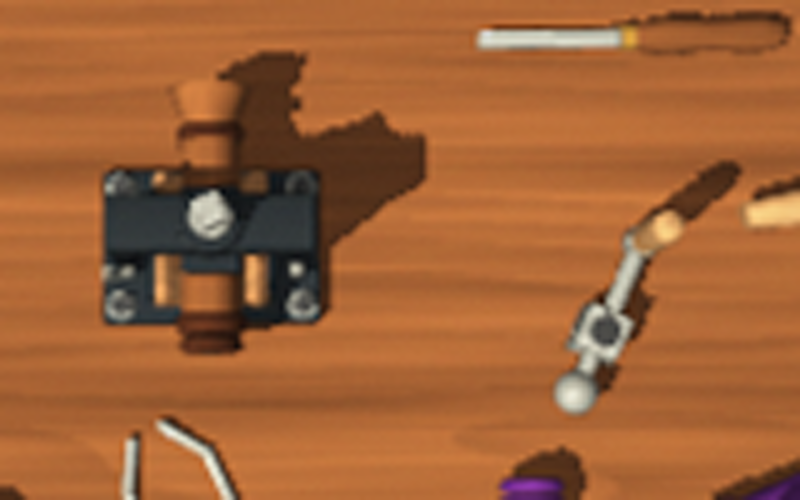

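View pics/s1.png

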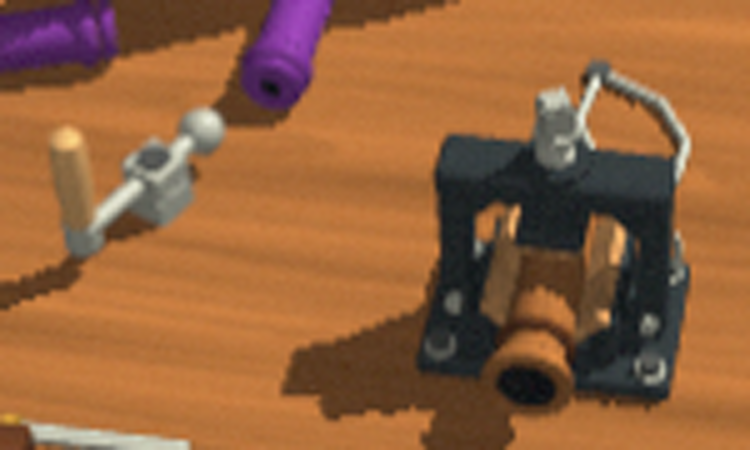

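```bash
python3 - <<'E'
from h import *
ci=camera_info('top'); T=lambda x,y:(210+(x-2)/5,140+(y-2)/5)
for n,p,z in [('hub',(605,330),.047),('ball',(576,392),.035),('handle',(670,222),.128),('screw',(210,212),.208),('vbaseTL',(105,171),.03),('TR',(320,171),.03),('BL',(103,323),.03),('BR',(320,323),.03),('cupdummy',(0,0),0)]:
    print(n,ray(ci,T(*p),z).round(4))
print(ray(ci,(180,195),.086))
cs=camera_info('scene'); S=lambda x,y:(145+(x-2)/5,175+(y-2)/5)
for n,p,z in [('hub',(157,152),.047),('ball',(202,130),.035),('handle',(66,133),.128),('screw',(553,95),.208)]:
    print(n,ray(cs,S(*p),z).round(4))
E
```

```text
hub [[ 0.4644 -0.3041  0.047 ]]
ball [[ 0.4163 -0.282   0.035 ]]
handle [[ 0.5384 -0.3384  0.128 ]]
screw [[0.5371 0.0061 0.208 ]]
vbaseTL [[0.5982 0.091  0.03  ]]
TR [[ 0.5966 -0.0819  0.03  ]]
BL [[0.4756 0.093  0.03  ]]
BR [[ 0.4738 -0.0799  0.03  ]]
cupdummy [[0.7476 0.1794 0.    ]]
[[0.50784224 0.28111421 0.086     ]]
hub [[ 0.4543 -0.3031  0.047 ]]
ball [[ 0.4125 -0.2815  0.035 ]]
handle [[ 0.5308 -0.3374  0.128 ]]
screw [[0.5299 0.0042 0.208 ]]
```

```bash
cat >> h.py <<'E'
def show():
    o=get_obs(); M=R.from_rotvec(o['orientation']).as_matrix()
    print('t',round(o['clock'],2),'tcp',o['tcp_pos'].round(4),'w',round(o['grip_width'],4),'F',o['contact_force'].round(1),'M',o['moment'].round(2)); print('q',o['joints'].round(2),'yaw(tool y)',round(np.degrees(np.arctan2(M[1,1],M[0,1])),2),'tilt x',M[:,0].round(3))
    return o,M
def rel(M0,p0,Mt,pt):
    w=R.from_matrix(M0.T@Mt).as_rotvec(); t=M0.T@(np.array(pt)-p0); return np.r_[w,t].round(4)
def down(yawdeg):  # tool x down, tool y at yaw
    a=np.radians(yawdeg); x=np.array([0,0,-1.]); y=np.array([np.cos(a),np.sin(a),0]); return np.c_[x,y,np.cross(x,y)]
E
python3 - <<'E'
from h import *
o,M=show(); print(M.round(3)); ci=camera_info('wrist')
Rm=R.from_rotvec(ci['rvec']).as_matrix(); c=-Rm.T@ci['tvec']
print('cam in tool',M.T@(c-o['tcp_pos']),'cam axes in tool (cols)',(M.T@Rm.T).round(2))
for y in (66,-114,156,):
    print(y,rel(M,o['tcp_pos'],down(y),[0.43,-0.27,0.26]))
E
```

```text
t 0.15 tcp [ 0.2687 -0.6187  0.2305] w 0.0854 F [-0.2  0.1 -0.3] M [-0.02  0.05  0.07]
q [ 1.05  0.48  0.02  1.56 -0.01  1.11 -0.08] yaw(tool y) -66.52 tilt x [-0.001  0.001 -1.   ]
[[-0.001  0.398 -0.917]
 [ 0.001 -0.917 -0.398]
 [-1.    -0.001  0.   ]]
cam in tool [-0.14232687  0.00017943 -0.07400131] cam axes in tool (cols) [[-0.   -0.28  0.96]
 [ 1.    0.    0.  ]
 [-0.    0.96  0.28]]
66 [-2.3129e+00 -1.6000e-03  9.0000e-04 -2.9100e-02 -2.5560e-01 -2.8680e-01]
-114 [ 8.287e-01  7.000e-04  1.300e-03 -2.910e-02 -2.556e-01 -2.868e-01]
156 [ 2.3995e+00  1.8000e-03  5.0000e-04 -2.9100e-02 -2.5560e-01 -2.8680e-01]
```

```bash
python3 - <<'E'
from h import *
o,M=show()
print(rel(M,o['tcp_pos'],down(65),[0.46,-0.304,0.21]))
E
```

```text
t 0.15 tcp [ 0.2687 -0.6187  0.2305] w 0.0854 F [-0.2  0.1 -0.3] M [-0.02  0.05  0.07]
q [ 1.05  0.48  0.02  1.56 -0.01  1.11 -0.08] yaw(tool y) -66.52 tilt x [-0.001  0.001 -1.   ]
[-2.2955e+00 -1.6000e-03  9.0000e-04  2.0800e-02 -2.1240e-01 -3.0080e-01]
```

Call:
{"api": "apply_moves", "payload": {
  "series": "-0.18 0 0 0.002 -0.018 -0.025 1; -0.36 0 0 0.004 -0.036 -0.05 1; -0.54 0 0 0.006 -0.054 -0.075 1; -0.72 0 0 0.008 -0.072 -0.1 1; -0.9 0 0 0.01 -0.09 -0.125 1; -1.08 0 0 0.012 -0.108 -0.15 1; -1.26 0 0 0.014 -0.126 -0.175 1; -1.44 0 0 0.016 -0.144 -0.2 1; -1.62 0 0 0.018 -0.16 -0.225 1; -1.8 0 0 0.02 -0.178 -0.25 1; -1.98 0 0 0.021 -0.195 -0.275 1; -2.16 -0.0015 0.001 0.021 -0.212 -0.3 1",
  "force": 60
}}

```text
clock: 1.65
tcp_pos: [0.4598, -0.3043, 0.21]
orientation: [0.443, 1.524, -0.444]
contact_force: [-0.0, 0.3, -0.5]
grip_width: 0.0856
```

Call:
{"api": "apply_moves", "payload": {
  "series": "-0.1355 0 0 0 0 0 1; -0.1355 0 0 0 0 0 1; -0.1355 0 0 0 0 0 1"
}}

```text
clock: 2.02
tcp_pos: [0.4592, -0.3057, 0.2101]
orientation: [0.344, 1.543, -0.346]
contact_force: [0.8, -1.1, -1.9]
grip_width: 0.0857
```

```bash
cat > look.py <<'E'
import sys
from h import *
o,M=show(); ci=camera_info('wrist'); im=grab_frame('wrist')
n=sys.argv[1]; cv2.imwrite(f'pics/{n}.png',im); np.save(f'pics/{n}.npy',ci,allow_pickle=True)
cv2.imwrite(f'pics/{n}b.png',cv2.resize(im,(800,600),interpolation=cv2.INTER_CUBIC))
E
python3 look.py w1
```

```text
t 2.02 tcp [ 0.4592 -0.3057  0.2101] w 0.0857 F [ 0.8 -1.1 -1.9] M [-0.01  0.03 -0.02]
q [ 0.93  0.35 -0.56  1.85  0.22  1.01  1.41] yaw(tool y) 64.79 tilt x [ 0.    -0.001 -1.   ]
```

View pics/w1b.png

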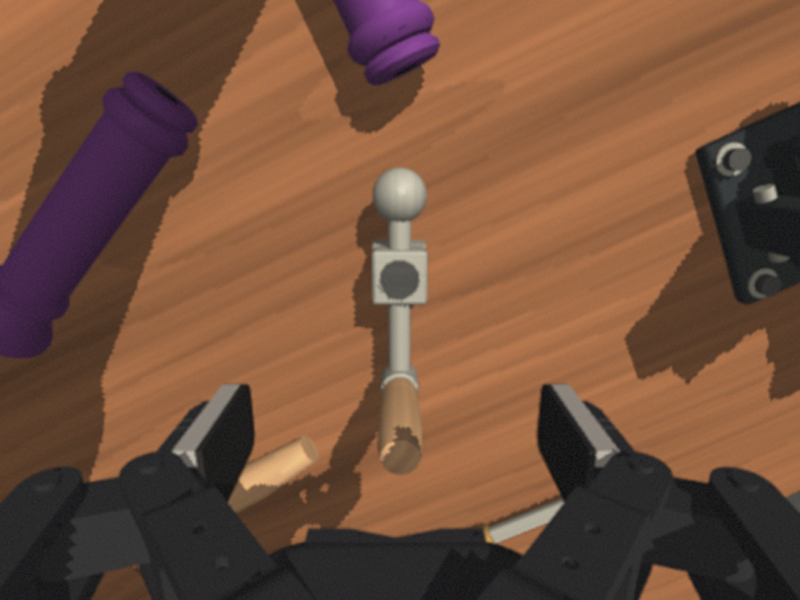

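The wrist view shows the crank upright in the picture: ball at (400,195), hub top at (400,278) and handle top at (400,455) in 800x600 pixels. It is nearly aligned with the fingers.

```bash
python3 - <<'E'
from h import *
ci=np.load('pics/w1.npy',allow_pickle=True).item()
s=.64
h=ray(ci,(400*s,279*s),.047)[0]; b=ray(ci,(400*s,195*s),.037)[0]; t=ray(ci,(400*s,455*s),.128)[0]
print(h,b,t); d=t-b; print(np.degrees(np.arctan2(d[1],d[0])), np.linalg.norm(d[:2]))
for f,c in((.047,h),):
  for a,z in((-.052,.035),(.08,.128),(0,.047)):
    yaw=np.radians(-25); print(proj(ci,[c[0]+a*np.cos(yaw),c[1]+a*np.sin(yaw),z])/s)
E
```

```text
[ 0.46456404 -0.30316137  0.047     ] [ 0.41696558 -0.28087952  0.037     ] [ 0.53383985 -0.33620206  0.128     ]
-25.330574954294576 0.12930653632985634
[[399.85044767 195.66318985]]
[[401.24281205 460.21853686]]
[[400. 279.]]
```

Call:
{"api": "apply_moves", "payload": {
  "series": "0 0 0 0.02 0.004 0.003 1; 0 0 0 0.045 0.004 0.003 1; 0 0 0 0.07 0.004 0.003 1; 0 0 0 0.095 0.004 0.003 1; 0 0 0 0.12 0.004 0.003 1; 0 0 0 0.145 0.004 0.003 1; 0 0 0 0.17 0.004 0.003 1; 0 0 0 0.188 0.004 0.003 1; 0 0 0 0.198 0.004 0.003 1; 0 0 0 0.198 0.004 0.003 1; 0 0 0 0.198 0.004 0.003 1; 0 0 0 0.198 0.004 0.003 1",
  "force": 60
}}

```text
clock: 3.58
tcp_pos: [0.4647, -0.3034, 0.0131]
orientation: [0.341, 1.541, -0.344]
contact_force: [0.9, -0.3, 0.7]
grip_width: 0.0855
```

```bash
python3 look.py w2
```

```text
t 3.58 tcp [ 0.4647 -0.3034  0.0131] w 0.0855 F [ 0.9 -0.3  0.7] M [-0.02 -0.   -0.05]
q [ 0.81  0.62 -0.44  1.97  0.43  0.64  1.22] yaw(tool y) 64.99 tilt x [ 0.002 -0.002 -1.   ]
```

View pics/w2.png

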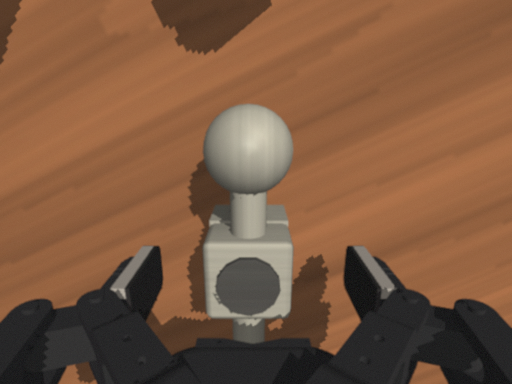

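The hub at (248,275) sits between the fingers, so I'm closing.

Call:
{"api": "apply_moves", "payload": {
  "series": "0 0 0 0 -0.001 0 0.6; 0 0 0 0 -0.001 0 0.3; 0 0 0 0 -0.001 0 0.1; 0 0 0 0 -0.001 0 0; 0 0 0 0 -0.001 0 0; 0 0 0 0 -0.001 0 0; 0 0 0 0 -0.001 0 0",
  "force": 80
}}

```text
clock: 4.5
tcp_pos: [0.4637, -0.3045, 0.0127]
orientation: [0.341, 1.542, -0.344]
contact_force: [-2.5, -1.3, 5.6]
grip_width: 0.0346
```

```bash
python3 look.py w3
```

```text
t 4.5 tcp [ 0.4637 -0.3045  0.0127] w 0.0346 F [-2.5 -1.3  5.6] M [-0.09  0.4   0.05]
q [ 0.81  0.62 -0.44  1.97  0.43  0.64  1.22] yaw(tool y) 64.98 tilt x [ 0.001 -0.002 -1.   ]
```

View pics/w3.png

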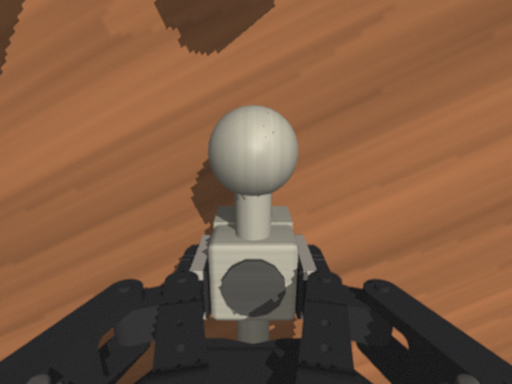

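```bash
python3 - <<'E'
from h import *
ci=np.load('pics/w3.npy',allow_pickle=True).item(); o,M=show(); p=o['tcp_pos']
for v in (242,319,281): 
    q=ray(ci,(253,v),.047)[0]; print(v,(M.T@(q-p)).round(4))
q=ray(ci,(253,148),.039)[0]; print((M.T@(q-p)).round(4))
print(proj(ci,[p+M@np.array([p[2]-.047,y,z]) for y in(-.018,.018) for z in(-.018,.018)]).round(1))
im=cv2.imread('pics/w3.png');cv2.imwrite('pics/w3z.png',cv2.resize(im[180:340,170:340],None,fx=3.5,fy=3.5,interpolation=cv2.INTER_CUBIC))
E
```

```text
t 4.55 tcp [ 0.4637 -0.3045  0.0127] w 0.0349 F [-1.7 -0.2  6. ] M [-0.02  0.36  0.06]
q [ 0.81  0.62 -0.44  1.97  0.43  0.64  1.22] yaw(tool y) 64.98 tilt x [ 0.001 -0.002 -1.   ]
242 [-0.0343  0.0016 -0.0195]
319 [-0.0343  0.0016  0.0156]
281 [-0.0343  0.0016 -0.0025]
[-0.0264  0.0015 -0.054 ]
[[201.7 245.4]
 [206.  323.6]
 [296.  245.5]
 [292.2 323.7]]
```

View pics/w3z.png

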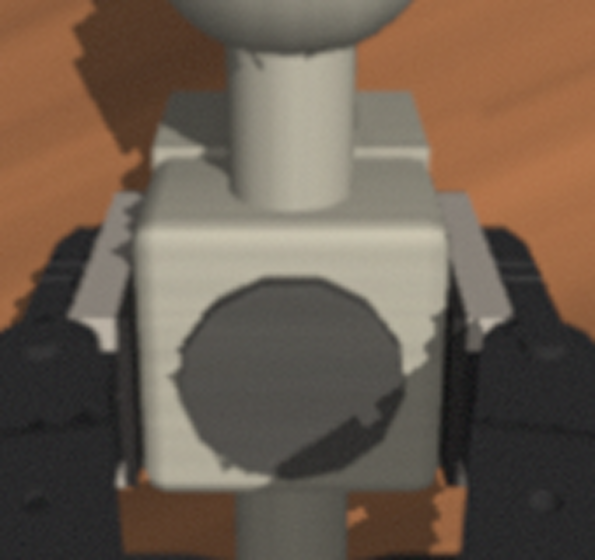

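Held. I'm lifting it and carrying it to a viewing spot beside the screw.

Call:
{"api": "apply_moves", "payload": {
  "series": "0 0 0 -0.02 0 0 0; 0 0 0 -0.05 0 0 0; 0 0 0 -0.085 0 0 0; 0 0 0 -0.12 0 0 0; 0 0 0 -0.155 0.02 -0.002 0; 0 0 0 -0.19 0.05 -0.005 0; 0 0 0 -0.22 0.09 -0.008 0; 0 0 0 -0.247 0.13 -0.01 0; 0 0 0 -0.247 0.17 -0.013 0; 0 0 0 -0.247 0.21 -0.016 0; 0 0 0 -0.247 0.24 -0.018 0; 0 0 0 -0.247 0.25 -0.018 0"
}}

```text
clock: 6.05
tcp_pos: [0.5524, -0.0665, 0.2592]
orientation: [0.339, 1.544, -0.339]
contact_force: [-0.1, -0.4, -5.8]
grip_width: 0.0354
```

Call:
{"api": "apply_moves", "payload": {
  "series": "0 0 0 0 0 0 0; 0 0 0 0 0 0 0; 0 0 0 0 0 0 0"
}}

```text
clock: 6.42
tcp_pos: [0.5525, -0.0709, 0.2589]
orientation: [0.342, 1.543, -0.345]
contact_force: [-0.9, -0.2, -6.9]
grip_width: 0.0351
```

```bash
python3 look.py w4
```

```text
t 6.42 tcp [ 0.5525 -0.0709  0.2589] w 0.0351 F [-0.9 -0.2 -6.9] M [-0.    0.01 -0.04]
q [ 0.56  0.33 -0.68  1.77  0.23  1.12  0.94] yaw(tool y) 64.88 tilt x [ 0.    -0.002 -1.   ]
```

View pics/w4b.png

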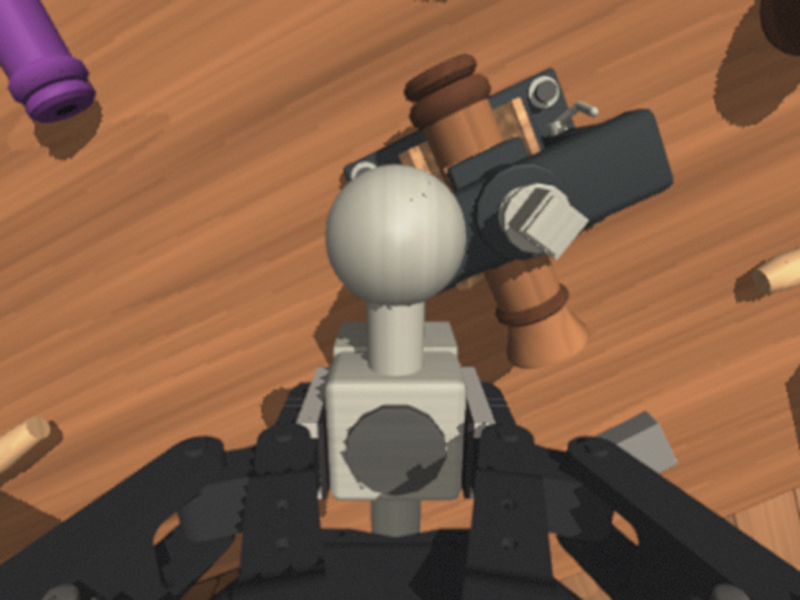

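The screw's square end is in clear view at about (550,215) of 800x600. I'll zoom in for its corners.

```bash
python3 - <<'E'
import cv2
im=cv2.imread('pics/w4.png');cv2.imwrite('pics/w4z.png',cv2.resize(im[105:180,305:395],None,fx=8,fy=8,interpolation=cv2.INTER_CUBIC))
E
```

```text
(no output)
```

View pics/w4z.png

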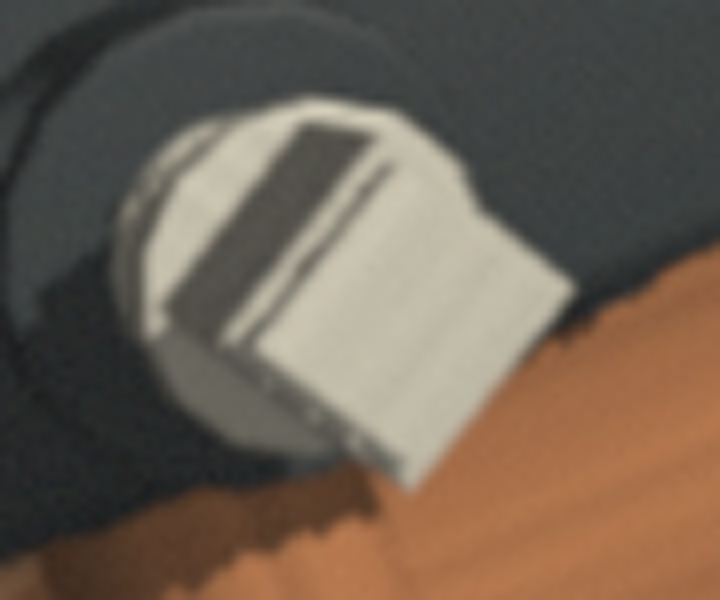

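```bash
python3 - <<'E'
from h import *
from scipy.optimize import least_squares
ci=np.load('pics/w4.npy',allow_pickle=True).item(); o,M=show()
Z=np.array([(388,165),(252,348),(410,490),(575,288),(378,135),(212,342),(300,122),(168,307)],float)
px=np.c_[305+(Z[:,0]-3.5)/8,105+(Z[:,1]-3.5)/8]
def model(p):
    x,y,a,z=p; c,s=np.cos(a),np.sin(a)
    def P(u,v,zz): return [x+c*u-s*v,y+s*u+c*v,zz]
    L=[]
    for h,zz,idx in((.0085,z,(0,1,2,3)),(.010,z-.003,(0,1)),(.010,z-.025,(0,1))):
        C=[(h,h),(h,-h),(-h,-h),(-h,h)]   # order ambiguous, start angle handles
        L+=[P(*C[i],zz) for i in idx]
    return proj(ci,L)
best=None
for a0 in np.radians(np.arange(0,360,30)):
    r=least_squares(lambda p:np.r_[(model(p)-px).ravel(),(p[3]-.209)/.002*1.0],[.535,.005,a0,.209],x_scale=[.01,.01,.1,.01])
    if best is None or r.cost<best.cost: best=r
p=best.x;print(p[:2],np.degrees(p[2]),p[3],best.cost,(model(p)-px).round(1).tolist())
e=[]
print('in tool',M.T@(np.array([p[0],p[1],p[3]])-o['tcp_pos']))
# held hub top hole px, at crank top: tool x = -0.0343
q=ray(ci,(397*.64,450*.64),o['tcp_pos'][2]+.0343)[0]; print('hubtop in tool',M.T@(q-o['tcp_pos']))
E
```

```text
t 6.47 tcp [ 0.5526 -0.0707  0.259 ] w 0.0351 F [ 0.6 -0.3 -6.8] M [ 0.01 -0.03 -0.05]
q [ 0.56  0.33 -0.68  1.77  0.23  1.12  0.94] yaw(tool y) 64.9 tilt x [ 0.    -0.002 -1.   ]
[0.53709922 0.00832265] 31.012919605316267 0.18257219136954153 2244.6270784796966 [[8.2, 8.2], [10.1, 5.4], [-28.5, -25.9], [-34.2, -21.2], [11.0, 11.0], [14.2, 8.3], [11.2, 9.9], [11.8, 8.1]]
in tool [ 0.07627615  0.06504231 -0.04762321]
hubtop in tool [-0.03430169  0.00172102  0.00069111]
```

```bash
cat > fit.py <<'E'
from h import *
from scipy.optimize import least_squares
ci=np.load('pics/w4.npy',allow_pickle=True).item(); o,M=show()
Z=np.array([(388,165),(252,348),(410,490),(575,288),(378,135),(212,342),(300,122),(168,307)],float)
px=np.c_[305+(Z[:,0]-3.5)/8,105+(Z[:,1]-3.5)/8]
def model(p,C0=[(1,1),(-1,1),(-1,-1),(1,-1)]):
    x,y,a,z=p; c,s=np.cos(a),np.sin(a)
    L=[]
    for h,zz,idx in((.0085,z,(0,1,2,3)),(.010,z-.003,(0,1)),(.010,z-.025,(0,1))):
        for i in idx:
            u,v=C0[i][0]*h,C0[i][1]*h; L.append([x+c*u-s*v,y+s*u+c*v,zz])
    return proj(ci,L)
best=None
for a0 in np.radians(np.arange(0,360,30)):
    r=least_squares(lambda p:np.r_[(model(p)-px).ravel(),(p[3]-.209)/.002*1.0],[.535,.005,a0,.209],x_scale=[.01,.01,.1,.01])
    if best is None or r.cost<best.cost: best=r
p=best.x;print(p[:2],np.degrees(p[2]),p[3],best.cost,(model(p)-px).round(1).tolist())
print('in tool',M.T@(np.array([p[0],p[1],p[3]])-o['tcp_pos']))
E
python3 fit.py
```

```text
t 6.47 tcp [ 0.5526 -0.0707  0.259 ] w 0.0351 F [ 0.6 -0.3 -6.8] M [ 0.01 -0.03 -0.05]
q [ 0.56  0.33 -0.68  1.77  0.23  1.12  0.94] yaw(tool y) 64.9 tilt x [ 0.    -0.002 -1.   ]
[0.53876943 0.0069304 ] 119.58168079904779 0.20987518183751588 7.037226337089629 [[0.8, 0.1], [0.1, -0.0], [1.2, -2.0], [-1.7, 1.2], [0.3, 0.0], [0.5, 0.6], [0.2, -0.3], [-1.6, 0.4]]
in tool [ 0.04897611  0.06445285 -0.04549212]
```

Call:
{"api": "apply_moves", "payload": {
  "series": "0.15 0 0 0 -0.004 -0.01 0; 0.31 0 0 0 -0.009 -0.02 0; 0.46 0 0 0 -0.013 -0.032 0; 0.616 0 0 0.008 -0.0175 -0.042 0; 0.616 0 0 0.008 -0.0175 -0.042 0; 0.616 0 0 0.008 -0.0175 -0.042 0; 0.616 0 0 0.008 -0.0175 -0.042 0"
}}

```text
clock: 7.35
tcp_pos: [0.5082, -0.0676, 0.2514]
orientation: [0.818, 1.409, -0.818]
contact_force: [1.2, 0.7, -5.7]
grip_width: 0.0352
```

```bash
python3 look.py w5
```

```text
t 7.35 tcp [ 0.5082 -0.0676  0.2514] w 0.0352 F [ 1.2  0.7 -5.7] M [ 0.03 -0.   -0.03]
q [ 0.52  0.24 -0.59  1.88  0.15  1.06  0.39] yaw(tool y) 29.8 tilt x [ 0.002 -0.001 -1.   ]
```

View pics/w5.png

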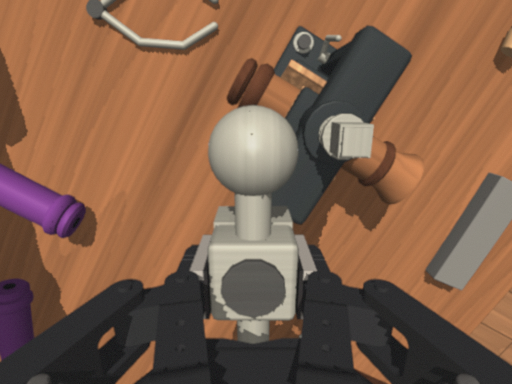

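```bash
python3 - <<'E'
import cv2
im=cv2.imread('pics/w5.png');cv2.imwrite('pics/w5z.png',cv2.resize(im[100:170,310:390],None,fx=9,fy=9,interpolation=cv2.INTER_CUBIC))
E
```

```text
(no output)
```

View pics/w5z.png

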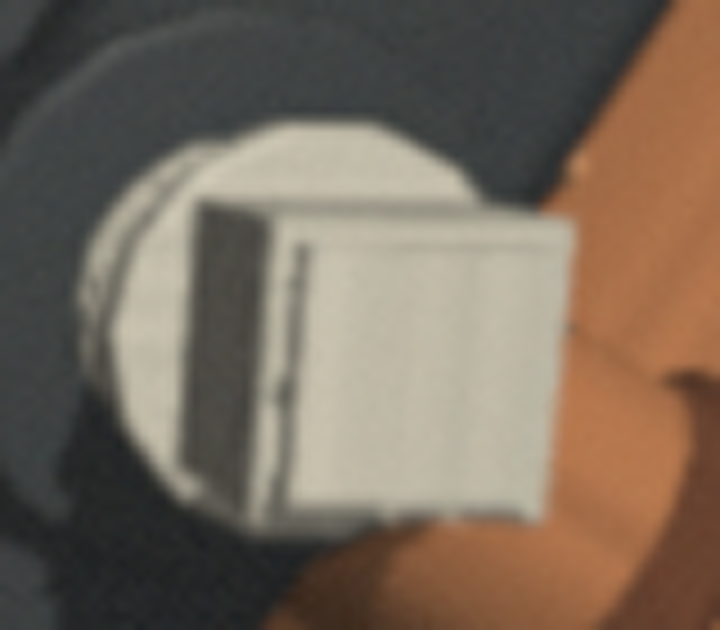

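```bash
cat > fit2.py <<'E'
from h import *
from scipy.optimize import least_squares
ci=np.load('pics/w5.npy',allow_pickle=True).item(); o,M=show()
Z=np.array([(302,245),(285,508),(545,520),(270,210),(247,535),(575,222),(198,203),(182,470)],float)
lab=[('l',0),('l',1),('l',2),('s',0),('s',1),('s',3),('b',0),('b',1)]
px=np.c_[310+(Z[:,0]-4)/9,100+(Z[:,1]-4)/9]
H={'l':(.0085,0),'s':(.010,-.003),'b':(.010,-.025)}
C0=[(1,1),(-1,1),(-1,-1),(1,-1)]
def model(p):
    x,y,a,z=p; c,s=np.cos(a),np.sin(a); L=[]
    for k,i in lab:
        h,dz=H[k];u,v=C0[i][0]*h,C0[i][1]*h; L.append([x+c*u-s*v,y+s*u+c*v,z+dz])
    return proj(ci,L)
for pri in (.002,.0005):
  best=None
  for a0 in np.radians(np.arange(0,360,30)):
    r=least_squares(lambda p:np.r_[(model(p)-px).ravel(),(p[3]-.209)/pri],[.535,.005,a0,.209],x_scale=[.01,.01,.1,.01],loss='soft_l1')
    if best is None or r.cost<best.cost: best=r
  p=best.x;print(p[:2],np.degrees(p[2]),p[3],best.cost,(model(p)-px).round(1).tolist())
  print('in tool',M.T@(np.array([p[0],p[1],p[3]])-o['tcp_pos']))
q=ray(ci,(253,282),o['tcp_pos'][2]+.0343)[0]; print('hubtop in tool',M.T@(q-o['tcp_pos']))
E
python3 fit2.py
```

```text
t 7.4 tcp [ 0.508  -0.0676  0.2513] w 0.0349 F [-0.2  0.5 -5.9] M [0.03 0.01 0.03]
q [ 0.52  0.24 -0.59  1.89  0.15  1.06  0.39] yaw(tool y) 29.78 tilt x [ 0.001 -0.001 -1.   ]
[0.53882053 0.00675563] 119.77039460295285 0.21006923972167207 3.0657637862891165 [[0.6, 0.4], [0.3, 0.1], [-0.6, -1.1], [0.4, 1.3], [0.5, -1.3], [-0.1, 0.3], [-0.6, -0.3], [-0.8, 0.3]]
in tool [ 0.04116336  0.06362091 -0.04929539]
[0.53913698 0.00681303] 119.78394434734935 0.2090769400799961 3.211844697742654 [[0.6, 0.4], [0.3, -0.0], [-0.7, -1.2], [0.5, 1.3], [0.5, -1.4], [-0.2, 0.3], [-0.5, -0.2], [-0.7, 0.2]]
in tool [ 0.04215601  0.06392348 -0.0491896 ]
hubtop in tool [-0.03430333  0.0023046  -0.00300604]
```

Call:
{"api": "apply_moves", "payload": {
  "series": "0 0 0 0 0.02 -0.015 0; 0 0 0 0 0.04 -0.03 0; 0 0 0 0 0.055 -0.042 0; 0 0 0 0 0.0622 -0.0475 0; 0 0 0 0 0.0622 -0.0475 0; 0 0 0 0.01 0.0622 -0.0475 0; 0 0 0 0.02 0.0622 -0.0475 0; 0 0 0 0.025 0.0622 -0.0475 0; 0 0 0 0.029 0.0622 -0.0475 0; 0 0 0 0.032 0.0622 -0.0475 0; 0 0 0 0.032 0.0622 -0.0475 0"
}}

```text
clock: 8.78
tcp_pos: [0.538, 0.0045, 0.2189]
orientation: [0.819, 1.41, -0.82]
contact_force: [0.0, 0.7, -5.5]
grip_width: 0.0347
```

```bash
python3 - <<'E'
from h import *
show()
E
```

```text
t 8.78 tcp [0.538  0.0045 0.2189] w 0.0347 F [ 0.   0.7 -5.5] M [-0.01  0.05  0.01]
q [ 0.37  0.33 -0.61  1.87  0.22  1.02  0.2 ] yaw(tool y) 29.71 tilt x [ 0.001 -0.001 -1.   ]
```

Call:
{"api": "apply_moves", "payload": {
  "series": "0 0 0 0.002 0 0 0; 0 0 0 0.004 0 0 0; 0 0 0 0.006 0 0 0; 0 0 0 0.008 0 0 0; 0 0 0 0.008 0 0 0"
}}

```text
clock: 9.4
tcp_pos: [0.5378, 0.0044, 0.2108]
orientation: [0.818, 1.41, -0.82]
contact_force: [0.0, -0.4, -6.4]
grip_width: 0.035
```

```bash
python3 - <<'E'
from h import *
show();cv2.imwrite('pics/s2.png',cv2.resize(grab_frame('scene')[150:270,180:340],None,fx=5,fy=5,interpolation=cv2.INTER_CUBIC))
E
```

```text
t 9.4 tcp [0.5378 0.0044 0.2108] w 0.035 F [ 0.  -0.4 -6.4] M [-0.02 -0.01 -0.  ]
q [ 0.37  0.33 -0.6   1.87  0.23  1.    0.19] yaw(tool y) 29.71 tilt x [ 0.    -0.001 -1.   ]
```

View pics/s2.png

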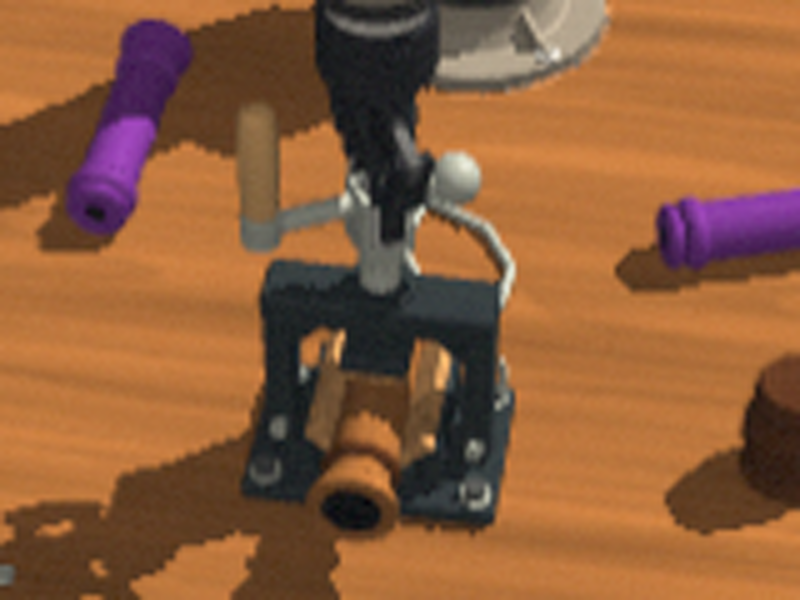

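The hub is going over the screw with no contact force. I'm continuing down.

Call:
{"api": "apply_moves", "payload": {
  "series": "0 0 0 0.002 0 0 0; 0 0 0 0.004 0 0 0; 0 0 0 0.006 0 0 0; 0 0 0 0.008 0 0 0; 0 0 0 0.010 0 0 0; 0 0 0 0.011 0 0 0; 0 0 0 0.011 0 0 0"
}}

```text
clock: 10.32
tcp_pos: [0.538, 0.0044, 0.2001]
orientation: [0.819, 1.409, -0.82]
contact_force: [-1.3, 0.2, -3.4]
grip_width: 0.0354
```

Call:
{"api": "apply_moves", "payload": {
  "series": "0 0 0 0.001 0 0 0; 0 0 0 0.002 0 0 0; 0 0 0 0.002 0 0 0"
}}

```text
clock: 10.7
tcp_pos: [0.5382, 0.0045, 0.2]
orientation: [0.818, 1.408, -0.82]
contact_force: [-7.7, -1.3, 12.2]
grip_width: 0.035
```

Contact came at TCP z = 0.200, which is the expected fully seated height. I'm releasing and rising to look.

Call:
{"api": "apply_moves", "payload": {
  "series": "0 0 0 -0.002 0 0 0; 0 0 0 -0.002 0 0 0.3; 0 0 0 -0.002 0 0 0.7; 0 0 0 -0.002 0 0 1; 0 0 0 -0.002 0 0 1; 0 0 0 -0.02 0 0 1; 0 0 0 -0.05 0 0 1; 0 0 0 -0.085 0 0 1; 0 0 0 -0.12 0 0 1; 0 0 0 -0.14 0 0.01 1; 0 0 0 -0.145 0 0.025 1; 0 0 0 -0.145 0 0.03 1"
}}

```text
clock: 12.2
tcp_pos: [0.5531, -0.0229, 0.343]
orientation: [0.82, 1.409, -0.821]
contact_force: [-0.7, 0.2, -0.0]
grip_width: 0.0854
```

Call:
{"api": "apply_moves", "payload": {
  "series": "0 0 0 0 0 0 1; 0 0 0 0 0 0 1"
}}

```text
clock: 12.45
tcp_pos: [0.5522, -0.021, 0.3421]
orientation: [0.818, 1.411, -0.82]
contact_force: [-0.2, 0.1, -0.4]
grip_width: 0.0855
```

```bash
python3 look.py w6
```

```text
t 12.45 tcp [ 0.5522 -0.021   0.3421] w 0.0855 F [-0.2  0.1 -0.4] M [ 0.05 -0.01  0.01]
q [ 0.43  0.24 -0.61  1.67  0.15  1.27  0.31] yaw(tool y) 29.74 tilt x [-0.001 -0.001 -1.   ]
```

View pics/w6b.png

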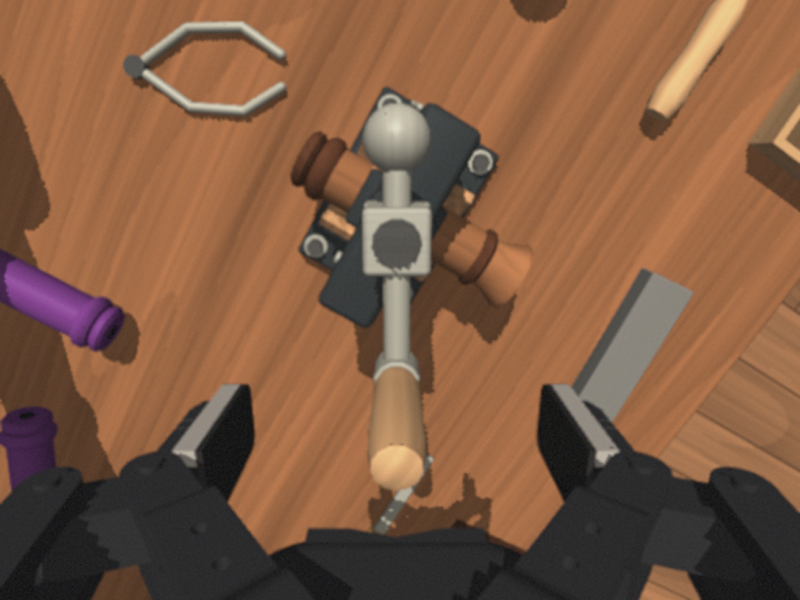

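The crank sits on the screw: ball (397,138), hub top (397,240), handle top (397,468). Next I compute the axis and handle positions.

```bash
python3 - <<'E'
from h import *
ci=np.load('pics/w6.npy',allow_pickle=True).item(); o,M=show(); p=o['tcp_pos']; s=.64
for n,px,z in(('hub',(397,240),.2345),('handle',(397,468),.315),('ball',(396,138),.224)):
    q=ray(ci,(px[0]*s,px[1]*s),z)[0]; print(n,q.round(4),(M.T@(q-p)).round(4))
E
```

```text
t 12.5 tcp [ 0.5523 -0.0209  0.3423] w 0.0854 F [ 0.7 -0.1 -0.1] M [ 0.02 -0.01 -0.02]
q [ 0.43  0.24 -0.61  1.67  0.15  1.27  0.31] yaw(tool y) 29.76 tilt x [-0.001 -0.001 -1.   ]
hub [0.5392 0.0079 0.2345] [ 0.1078  0.003  -0.0316]
handle [ 0.5789 -0.0617  0.315 ] [0.0273 0.0029 0.0486]
ball [0.5135 0.0517 0.224 ] [ 0.1183  0.0025 -0.0824]
```

Call:
{"api": "apply_moves", "payload": {
  "series": "0 0 0 0 0 0.025 1; 0 0 0 0 0 0.049 1; 0 0 0 0 0 0.049 1; 0 0 0 0.025 0 0.049 1; 0 0 0 0.05 0 0.049 1; 0 0 0 0.075 0 0.049 1; 0 0 0 0.084 0 0.049 1; 0 0 0 0.084 0 0.049 0.6; 0 0 0 0.084 0 0.049 0.2; 0 0 0 0.084 0 0.049 0; 0 0 0 0.084 0 0.049 0; 0 0 0 0.084 0 0.049 0",
  "force": 40
}}

```text
clock: 14.0
tcp_pos: [0.5776, -0.0643, 0.2598]
orientation: [0.819, 1.408, -0.82]
contact_force: [0.3, -1.8, 2.6]
grip_width: 0.0253
```

Call:
{"api": "apply_moves", "payload": {
  "series": "0 0 0 0 0 0 0; 0 0 0 0 0 0 0"
}}

```text
clock: 14.25
tcp_pos: [0.5776, -0.0644, 0.2595]
orientation: [0.819, 1.408, -0.82]
contact_force: [1.5, -0.8, 4.9]
grip_width: 0.0249
```

```bash
python3 look.py w7
```

```text
t 14.25 tcp [ 0.5776 -0.0644  0.2595] w 0.0249 F [ 1.5 -0.8  4.9] M [-0.17 -0.11 -0.06]
q [ 0.45  0.35 -0.57  1.72  0.21  1.12  0.34] yaw(tool y) 29.69 tilt x [ 0.002 -0.002 -1.   ]
```

View pics/w7.png

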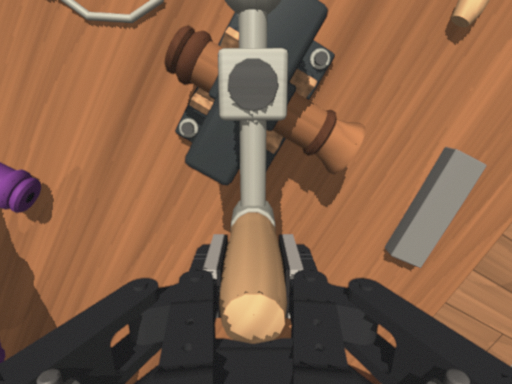

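Gripped on the sleeve, 25 mm wide. First quarter turn clockwise:

Call:
{"api": "apply_moves", "payload": {
  "series": "0 0 0 0.0002 -0.0207 -0.0027 0; 0 0 0 0.0004 -0.04 -0.0107 0; 0 0 0 0.0006 -0.0566 -0.0234 0; 0 0 0 0.0008 -0.0693 -0.04 0; 0 0 0 0.001 -0.0773 -0.0593 0; 0 0 0 0.0013 -0.08 -0.08 0; 0 0 0 0.0013 -0.08 -0.08 0"
}}

```text
clock: 15.18
tcp_pos: [0.4669, -0.0332, 0.2584]
orientation: [0.816, 1.41, -0.819]
contact_force: [-3.9, -2.1, 10.0]
grip_width: 0.0254
```

```bash
python3 look.py w8; python3 - <<'E'
from h import *
cv2.imwrite('pics/s3.png',cv2.resize(grab_frame('scene')[150:270,180:340],None,fx=5,fy=5,interpolation=cv2.INTER_CUBIC))
E
```

```text
t 15.18 tcp [ 0.4669 -0.0332  0.2584] w 0.0254 F [-3.9 -2.1 10. ] M [-0.05  0.44  0.  ]
q [ 0.51  0.16 -0.63  1.97  0.11  1.05  0.36] yaw(tool y) 29.8 tilt x [ 0.    -0.002 -1.   ]
```

View pics/s3.png

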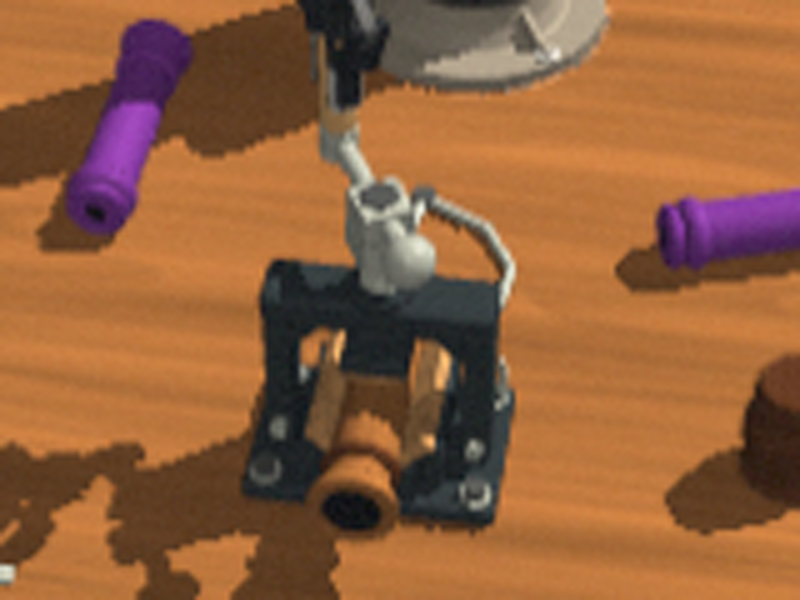

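View pics/w8.png

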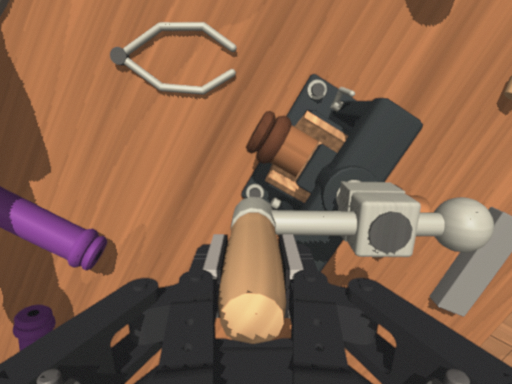

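Good: the crank turned 90°. Continuing with 240° at 20° per row.

Call:
{"api": "apply_moves", "payload": {
  "series": "0 0 0 0.0003 0.0048 -0.0274 0; 0 0 0 0.0005 0.0187 -0.0514 0; 0 0 0 0.0008 0.04 -0.0693 0; 0 0 0 0.0011 0.0661 -0.0788 0; 0 0 0 0.0014 0.0939 -0.0788 0; 0 0 0 0.0017 0.12 -0.0693 0; 0 0 0 0.0019 0.1413 -0.0514 0; 0 0 0 0.0022 0.1552 -0.0274 0; 0 0 0 0.0025 0.16 0 0; 0 0 0 0.0028 0.1552 0.0274 0; 0 0 0 0.003 0.1413 0.0514 0; 0 0 0 0.0033 0.12 0.0693 0"
}}

```text
clock: 16.77
tcp_pos: [0.6073, -0.0341, 0.2549]
orientation: [0.82, 1.41, -0.817]
contact_force: [-0.8, 2.1, 3.6]
grip_width: 0.0249
```

```bash
python3 look.py w9
```

```text
t 16.77 tcp [ 0.6073 -0.0341  0.2549] w 0.0249 F [-0.8  2.1  3.6] M [0.78 0.33 0.08]
q [ 0.42  0.41 -0.62  1.66  0.26  1.15  0.25] yaw(tool y) 29.77 tilt x [ 0.002  0.001 -1.   ]
```

View pics/w9.png

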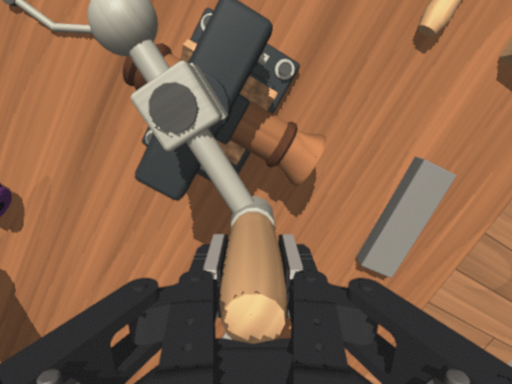

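Call:
{"api": "apply_moves", "payload": {
  "series": "0 0 0 0.0003 -0.0261 0.0095 0; 0 0 0 0.0005 -0.0539 0.0095 0; 0 0 0 0.0008 -0.08 0 0; 0 0 0 0.0011 -0.1013 -0.0179 0; 0 0 0 0.0014 -0.1152 -0.0419 0; 0 0 0 0.0017 -0.12 -0.0693 0; 0 0 0 0.0019 -0.1152 -0.0967 0; 0 0 0 0.0022 -0.1013 -0.1207 0; 0 0 0 0.0025 -0.08 -0.1386 0; 0 0 0 0.0028 -0.0539 -0.1481 0; 0 0 0 0.003 -0.0261 -0.1481 0; 0 0 0 0.0033 0 -0.1386 0"
}}

```text
clock: 18.32
tcp_pos: [0.5376, 0.087, 0.2512]
orientation: [0.815, 1.411, -0.819]
contact_force: [-2.0, -3.9, 4.9]
grip_width: 0.0251
```

```bash
python3 look.py w10
```

```text
t 18.32 tcp [0.5376 0.087  0.2512] w 0.0251 F [-2.  -3.9  4.9] M [-1.37  0.63  0.02]
q [ 0.32  0.33 -0.73  1.81  0.25  1.1   0.02] yaw(tool y) 29.85 tilt x [-0.001 -0.002 -1.   ]
```

View pics/w10.png

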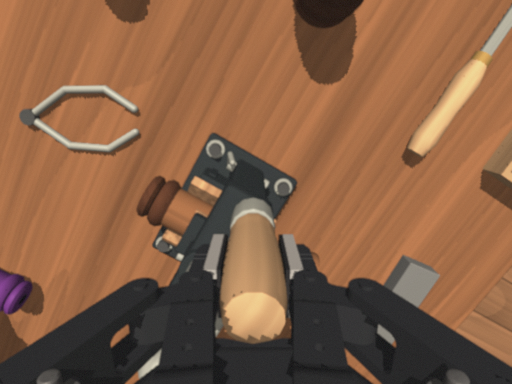

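Call:
{"api": "apply_moves", "payload": {
  "series": "0 0 0 0.0003 0.0213 0.0179 0; 0 0 0 0.0005 0.0352 0.0419 0; 0 0 0 0.0008 0.04 0.0693 0; 0 0 0 0.0011 0.0352 0.0967 0; 0 0 0 0.0014 0.0213 0.1207 0; 0 0 0 0.0017 0 0.1386 0; 0 0 0 0.0019 -0.0261 0.1481 0; 0 0 0 0.0022 -0.0539 0.1481 0; 0 0 0 0.0025 -0.08 0.1386 0; 0 0 0 0.0025 -0.08 0.1386 0"
}}

```text
clock: 19.62
tcp_pos: [0.536, -0.0747, 0.2492]
orientation: [0.818, 1.409, -0.821]
contact_force: [0.1, -2.0, 5.3]
grip_width: 0.025
```

```bash
python3 look.py w11;python3 - <<'E'
from h import *
cv2.imwrite('pics/s4.png',cv2.resize(grab_frame('scene')[150:270,180:340],None,fx=5,fy=5,interpolation=cv2.INTER_CUBIC))
E
```

```text
t 19.62 tcp [ 0.536  -0.0747  0.2492] w 0.025 F [ 0.1 -2.   5.3] M [-0.12  0.11  0.01]
q [ 0.58  0.31 -0.68  1.82  0.22  1.09  0.34] yaw(tool y) 29.66 tilt x [ 0.001 -0.002 -1.   ]
```

View pics/s4.png

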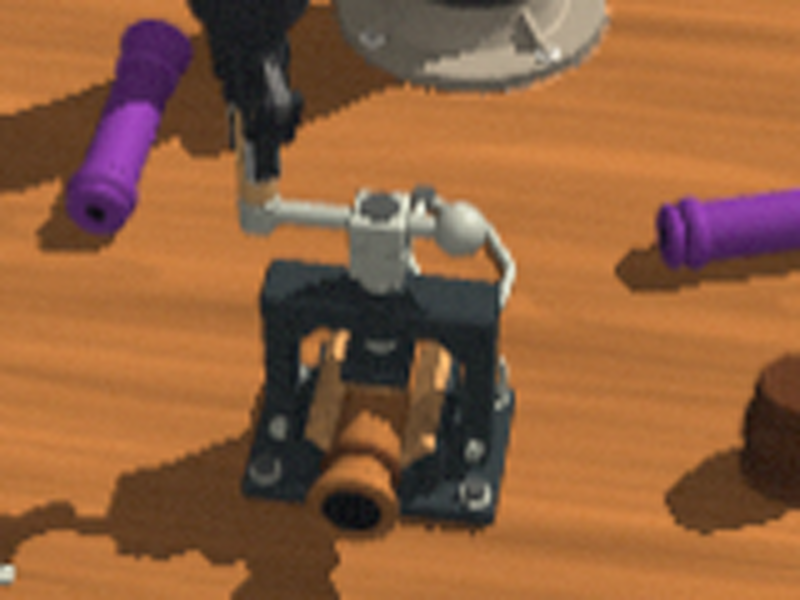

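View pics/w11.png

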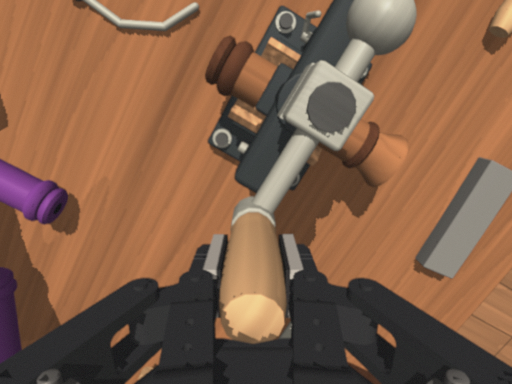

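Call:
{"api": "apply_moves", "payload": {
  "series": "0 0 0 0.0002 -0.0166 -0.0127 0; 0 0 0 0.0004 -0.0293 -0.0293 0; 0 0 0 0.0006 -0.0373 -0.0486 0; 0 0 0 0.0008 -0.04 -0.0693 0; 0 0 0 0.001 -0.0373 -0.09 0; 0 0 0 0.0013 -0.0293 -0.1093 0; 0 0 0 0.0015 -0.0166 -0.1259 0; 0 0 0 0.0017 0 -0.1386 0; 0 0 0 0.0017 0 -0.1386 0"
}}

```text
clock: 20.85
tcp_pos: [0.4686, 0.0482, 0.2472]
orientation: [0.817, 1.411, -0.816]
contact_force: [-2.6, 2.1, 7.9]
grip_width: 0.0253
```

```bash
python3 look.py w12
```

```text
t 20.85 tcp [0.4686 0.0482 0.2472] w 0.0253 F [-2.6  2.1  7.9] M [ 0.36  0.21 -0.09]
q [ 0.47  0.2  -0.79  1.97  0.16  1.04  0.13] yaw(tool y) 29.92 tilt x [ 0.001 -0.    -1.   ]
```

View pics/w12.png

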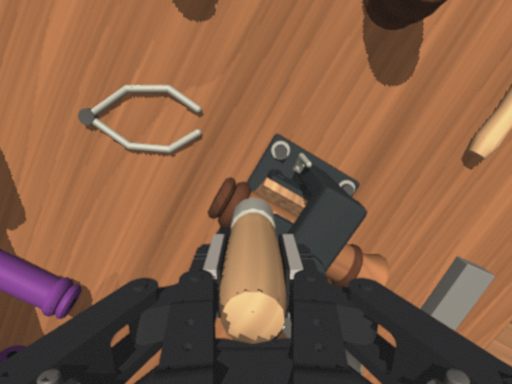

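Call:
{"api": "apply_moves", "payload": {
  "series": "0 0 0 0.0001 0.0126 -0.0059 0; 0 0 0 0.0003 0.0261 -0.0095 0; 0 0 0 0.0004 0.04 -0.0107 0; 0 0 0 0.0005 0.0539 -0.0095 0; 0 0 0 0.0005 0.0539 -0.0095 0"
}}

```text
clock: 21.52
tcp_pos: [0.5109, 0.0821, 0.2466]
orientation: [0.818, 1.411, -0.818]
contact_force: [-1.1, 2.3, 8.0]
grip_width: 0.0253
```

```bash
python3 -c "
from h import *
show()"
```

```text
t 21.52 tcp [0.5109 0.0821 0.2466] w 0.0253 F [-1.1  2.3  8. ] M [ 0.02  0.07 -0.02]
q [ 0.38  0.29 -0.78  1.87  0.23  1.07  0.03] yaw(tool y) 29.8 tilt x [ 0.001 -0.    -1.   ]
```

Call:
{"api": "apply_moves", "payload": {
  "series": "0 0 0 0.0001 0.0135 0.0036 0; 0 0 0 0.0003 0.0261 0.0095 0; 0 0 0 0.0004 0.0375 0.0175 0; 0 0 0 0.0004 0.0375 0.0175 0"
}}

```text
clock: 22.02
tcp_pos: [0.5525, 0.0848, 0.2463]
orientation: [0.819, 1.41, -0.819]
contact_force: [0.2, 1.0, 6.6]
grip_width: 0.0249
```

Call:
{"api": "apply_moves", "payload": {
  "series": "0 0 0 0.0001 0.0099 0.0099 0; 0 0 0 0.0003 0.0179 0.0213 0; 0 0 0 0.0004 0.0238 0.0339 0; 0 0 0 0.0004 0.0238 0.0339 0"
}}

```text
clock: 22.52
tcp_pos: [0.5898, 0.0666, 0.2461]
orientation: [0.819, 1.41, -0.82]
contact_force: [-0.6, 0.5, 7.7]
grip_width: 0.025
```

Call:
{"api": "apply_moves", "payload": {
  "series": "0 0 0 0.0001 0.0036 0.0135 0; 0 0 0 0.0003 0.0048 0.0274 0; 0 0 0 0.0004 0.0036 0.0413 0; 0 0 0 0.0004 0.0036 0.0413 0"
}}

```text
clock: 23.02
tcp_pos: [0.6075, 0.0448, 0.2455]
orientation: [0.818, 1.428, -0.807]
contact_force: [-14.6, 22.1, 11.6]
grip_width: 0.025
```

```bash
python3 look.py w13;python3 - <<'E'
from h import *
cv2.imwrite('pics/s5.png',cv2.resize(grab_frame('scene')[150:270,180:340],None,fx=5,fy=5,interpolation=cv2.INTER_CUBIC))
E
```

```text
t 23.02 tcp [0.6075 0.0448 0.2455] w 0.025 F [-14.6  22.1  11.6] M [4.55 3.59 0.05]
q [ 0.37  0.45 -0.73  1.66  0.31  1.15  0.09] yaw(tool y) 30.33 tilt x [-0.008  0.012 -1.   ]
```

View pics/s5.png

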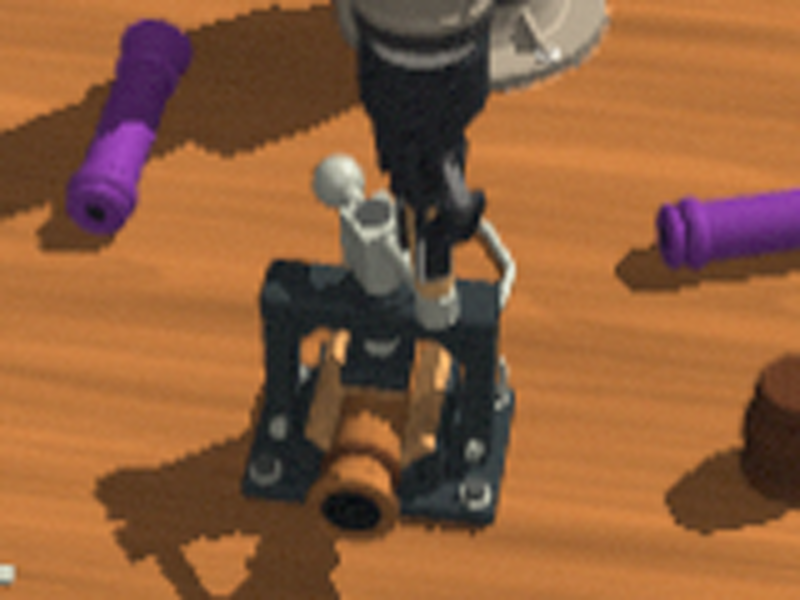

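View pics/w13.png

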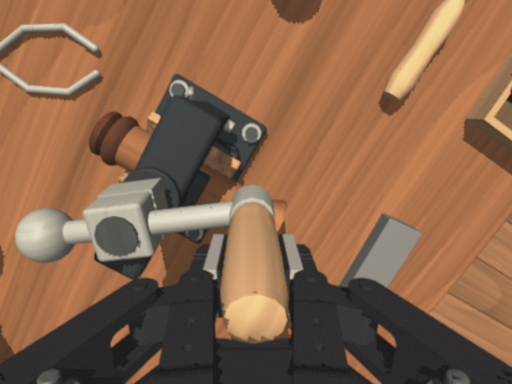

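At 990° the handle stalled with about 26 N against clockwise motion, against roughly 2 N before. I'll push slightly more to confirm a dead stop.

Call:
{"api": "apply_moves", "payload": {
  "series": "0 0 0 0 0 0.0025 0; 0 0 0 0 0 0.0025 0; 0 0 0 0 0 0.0025 0"
}}

```text
clock: 23.5
tcp_pos: [0.6083, 0.0438, 0.2454]
orientation: [0.817, 1.429, -0.806]
contact_force: [-15.0, 24.4, 10.4]
grip_width: 0.025
```

```bash
python3 look.py w14
```

```text
t 23.5 tcp [0.6083 0.0438 0.2454] w 0.025 F [-15.   24.4  10.4] M [4.93 3.7  0.05]
q [ 0.37  0.46 -0.73  1.66  0.31  1.16  0.1 ] yaw(tool y) 30.42 tilt x [-0.009  0.012 -1.   ]
```

```bash
python3 - <<'E'
import cv2,numpy as np
a=cv2.imread('pics/w13.png');b=cv2.imread('pics/w14.png')
# hub patch & vise patch tracking
for n,(x,y,w,h) in {'hub':(85,180,80,80),'ball':(15,205,60,60),'vise':(170,75,100,70),'handletop':(222,290,65,50),'ferrule':(230,185,45,30)}.items():
    t=a[y:y+h,x:x+w]; s=b[y-12:y+h+12,max(0,x-12):x+w+12]
    r=cv2.matchTemplate(s,t,cv2.TM_CCOEFF_NORMED);_,m,_,l=cv2.minMaxLoc(r)
    print(n,l[0]-min(12,x),l[1]-12,round(m,3))
E
```

```text
hub 0 -2 0.989
ball -1 -2 0.997
vise 0 -1 0.997
handletop 0 0 0.953
ferrule 0 -1 0.996
```

```bash
cat > ang.py <<'E'
import sys
from h import *
# crank yaw from ball circle & ferrule via user pixels: hubx huby ballx bally
n=sys.argv[1]; v=list(map(float,sys.argv[2:]))
ci=np.load(f'pics/{n}.npy',allow_pickle=True).item()
h=ray(ci,v[:2],.2207)[0]; b=ray(ci,v[2:4],.2087)[0]
d=h-b; print(h.round(4),b.round(4),'yaw',np.degrees(np.arctan2(d[1],d[0])).round(2),np.linalg.norm(d[:2]))
E
python3 ang.py w13 116 236 44 235
python3 - <<'E'
import cv2,numpy as np
for n in('w13','w14'):
    im=cv2.imread(f'pics/{n}.png'); cv2.imwrite(f'pics/{n}z.png',cv2.resize(im[150:290,0:300],None,fx=2.6,fy=2.6,interpolation=cv2.INTER_CUBIC))
E
```

```text
[0.5414 0.0021 0.2207] [ 0.4979 -0.0292  0.2087] yaw 35.71 0.05356878125871828
```

View pics/w14z.png

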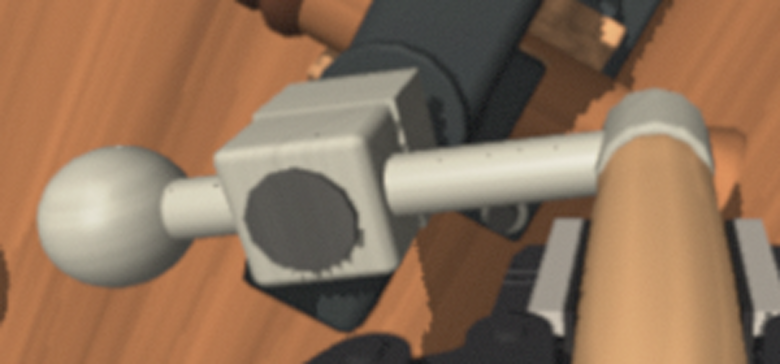

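Not conclusive, because some of that travel may be pad slip or flex. I'll use a firmer grip and push in small steps.

Call:
{"api": "apply_moves", "payload": {
  "series": "0 0 0 0 0 0 0; 0 0 0 0 0 0.002 0; 0 0 0 0 -0.0005 0.005 0; 0 0 0 0 -0.0005 0.005 0; 0 0 0 0 -0.0005 0.005 0",
  "force": 110
}}

```text
clock: 24.18
tcp_pos: [0.6091, 0.0425, 0.2455]
orientation: [0.817, 1.433, -0.803]
contact_force: [-19.1, 29.5, 11.0]
grip_width: 0.0242
```

```bash
python3 look.py w15; python3 - <<'E'
import cv2
im=cv2.imread(f'pics/w15.png'); cv2.imwrite(f'pics/w15z.png',cv2.resize(im[150:290,0:300],None,fx=2.6,fy=2.6,interpolation=cv2.INTER_CUBIC))
E
```

```text
t 24.18 tcp [0.6091 0.0425 0.2455] w 0.0242 F [-19.1  29.5  11. ] M [6.31 4.61 0.05]
q [ 0.38  0.46 -0.73  1.65  0.31  1.16  0.11] yaw(tool y) 30.58 tilt x [-0.011  0.016 -1.   ]
```

View pics/w15z.png

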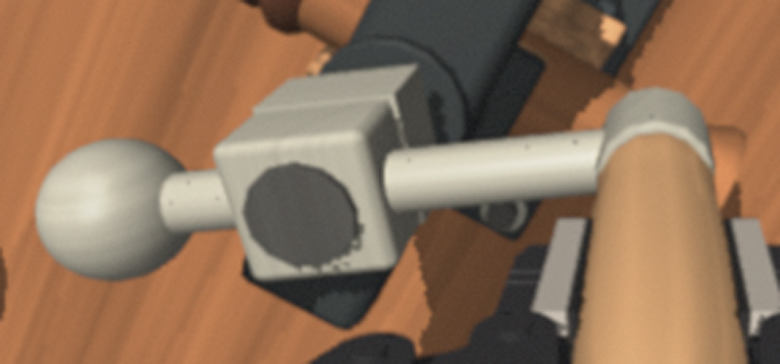

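Force rose to 35 N with the crank's angle in the picture unchanged, at 2.75 turns (0.0047 + 0.0137 ≈ 0.018 m of jaw travel). I take that as the hard stop. I'm unloading most of the push, then opening and rising straight up.

Call:
{"api": "apply_moves", "payload": {
  "series": "0 0 0 0 0 -0.005 0; 0 0 0 0 0 -0.01 0; 0 0 0 -0.002 0 -0.014 0; 0 0 0 -0.002 0 -0.014 0; 0 0 0 -0.002 0 -0.014 0"
}}

```text
clock: 24.85
tcp_pos: [0.606, 0.0459, 0.2465]
orientation: [0.818, 1.421, -0.811]
contact_force: [-6.3, 15.7, 1.7]
grip_width: 0.024
```

```bash
python3 look.py w16
```

```text
t 24.85 tcp [0.606  0.0459 0.2465] w 0.024 F [-6.3 15.7  1.7] M [ 3.13  1.29 -0.01]
q [ 0.37  0.45 -0.73  1.67  0.31  1.15  0.09] yaw(tool y) 30.14 tilt x [-0.004  0.007 -1.   ]
```

View pics/w16.png

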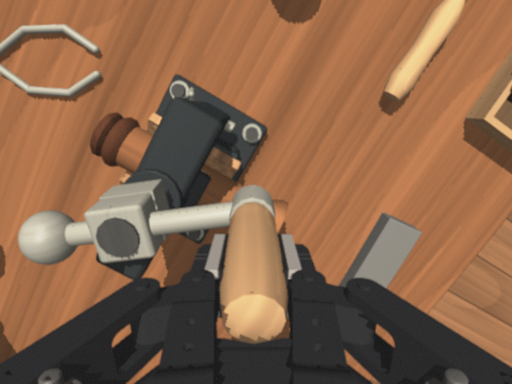

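Call:
{"api": "apply_moves", "payload": {
  "series": "0 0 0 0 0 -0.003 0; 0 0 0 0 0.001 -0.0065 0; 0 0 0 0 0.001 -0.0065 0; 0 0 0 0 0.001 -0.0065 0",
  "force": 60
}}

```text
clock: 25.4
tcp_pos: [0.6049, 0.0477, 0.2464]
orientation: [0.817, 1.416, -0.816]
contact_force: [-2.8, 8.0, 1.4]
grip_width: 0.0238
```

```bash
python3 look.py w17
```

```text
t 25.4 tcp [0.6049 0.0477 0.2464] w 0.0238 F [-2.8  8.   1.4] M [1.3  0.62 0.04]
q [ 0.36  0.45 -0.73  1.67  0.32  1.15  0.08] yaw(tool y) 29.94 tilt x [-0.003  0.003 -1.   ]
```

Call:
{"api": "apply_moves", "payload": {
  "series": "0 0 0 0 0 -0.002 0.2; 0 0 0 0 0 -0.002 0.6; 0 0 0 0 0 -0.002 1; 0 0 0 0 0 -0.002 1; 0 0 0 0 0 -0.002 1; 0 0 0 -0.02 0 -0.002 1; 0 0 0 -0.05 0 -0.002 1; 0 0 0 -0.085 0 -0.002 1; 0 0 0 -0.11 0 -0.002 1; 0 0 0 -0.12 0 -0.002 1; 0 0 0 -0.12 0 -0.002 1"
}}

```text
clock: 26.82
tcp_pos: [0.6059, 0.0459, 0.368]
orientation: [0.819, 1.408, -0.819]
contact_force: [1.0, -0.4, -0.4]
grip_width: 0.0852
```

```bash
python3 look.py w18;python3 - <<'E'
from h import *
cv2.imwrite('pics/s6.png',cv2.resize(grab_frame('scene')[150:270,180:340],None,fx=5,fy=5,interpolation=cv2.INTER_CUBIC))
cv2.imwrite('pics/top6.png',grab_frame('top'))
E
```

```text
t 26.82 tcp [0.6059 0.0459 0.368 ] w 0.0852 F [ 1.  -0.4 -0.4] M [ 0.    0.01 -0.  ]
q [ 0.38  0.36 -0.75  1.5   0.25  1.37  0.13] yaw(tool y) 29.71 tilt x [ 0.002 -0.001 -1.   ]
```

View pics/w18b.png

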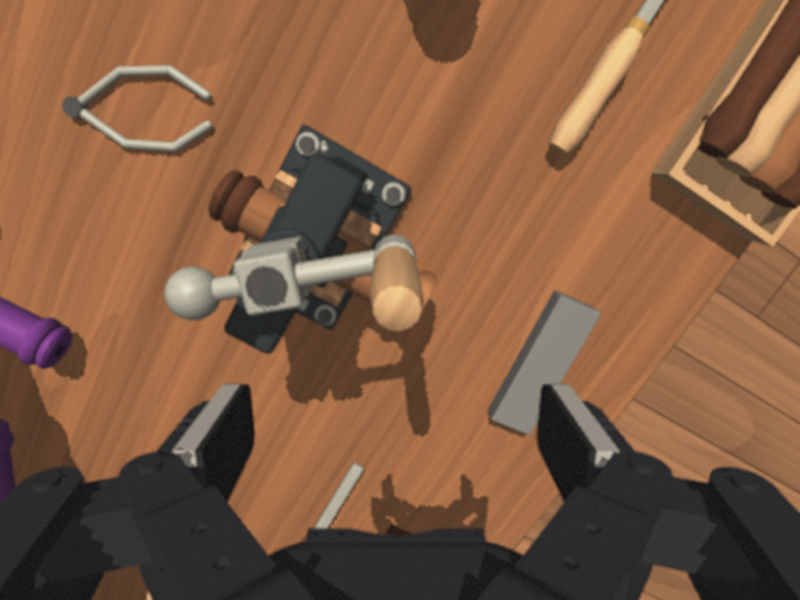

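View pics/s6.png

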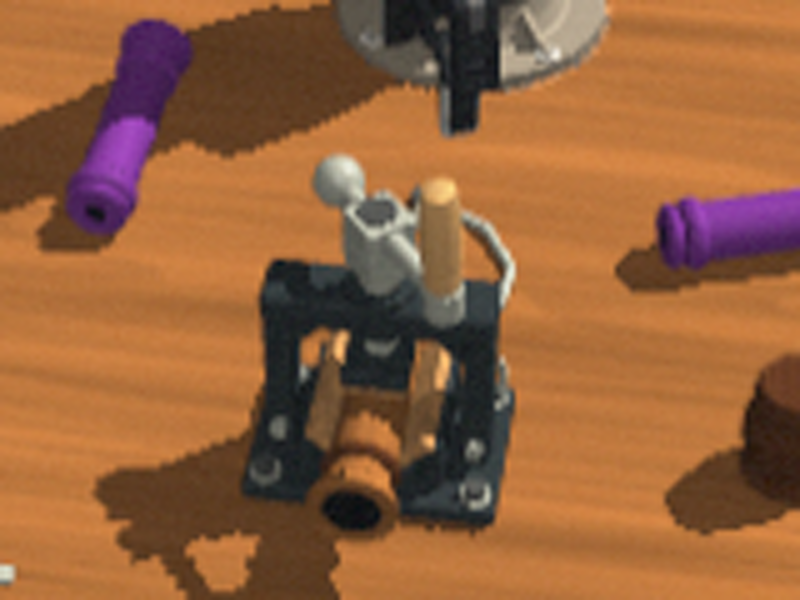

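View pics/top6.png

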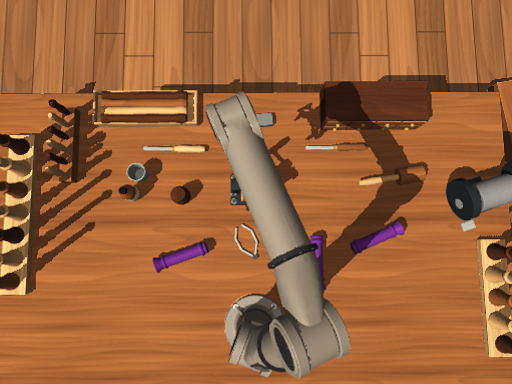

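```bash
python3 ang.py w18 170.2 182.5 121.6 187.2; python3 - <<'E'
from h import *
ci=np.load('pics/w18.npy',allow_pickle=True).item(); 
h=ray(ci,(170.2,182.5),.2207)[0]; t=ray(ci,(397*.64,308*.64),.3015)[0]; d=t-h; print(np.degrees(np.arctan2(d[1],d[0])),np.linalg.norm(d[:2]))
a=cv2.imread('pics/s2.png');b=cv2.imread('pics/s6.png')
for n,(x,y,w,h) in {'pipe':(305,400,100,130),'vise':(240,300,60,190)}.items():
    r=cv2.matchTemplate(b[y-20:y+h+20,x-20:x+w+20],a[y:y+h,x:x+w],cv2.TM_CCOEFF_NORMED);_,m,_,l=cv2.minMaxLoc(r);print(n,l[0]-20,l[1]-20,m)
E
```

```text
[0.5403 0.0051 0.2207] [ 0.4979 -0.0283  0.2087] yaw 38.21 0.053972818110521854
37.00128492417694 0.08101604352998229
pipe 0 0 0.9853174090385437
vise 0 0 0.9971296191215515
```

```bash
python3 ang.py w15 115.4 234.6 44.2 230;python3 ang.py w14 115.4 234.8 44.2 233; python3 ang.py w16 118 237 47 237; python3 ang.py w12 0 0 1 1 >/dev/null; python3 ang.py w11 331 107 381 22
```

```text
[5.424e-01 2.000e-04 2.207e-01] [ 0.4986 -0.0284  0.2087] yaw 33.2 0.052323890910049284
[0.5416 0.0015 0.2207] [ 0.4984 -0.0289  0.2087] yaw 35.19 0.05282581305070761
[0.5409 0.0027 0.2207] [ 0.4981 -0.0289  0.2087] yaw 36.43 0.05323785924422122
[0.5396 0.0071 0.2207] [0.5412 0.0595 0.2087] yaw -91.76 0.052457558625493665
```

```bash
python3 -c "
from h import *
show(); print(hand_in())"
```

```text
t 26.98 tcp [0.6052 0.0455 0.366 ] w 0.0852 F [-0.4  1.  -0.1] M [-0.03  0.01 -0.07]
q [ 0.38  0.36 -0.75  1.51  0.25  1.37  0.13] yaw(tool y) 29.71 tilt x [-0.001 -0.002 -1.   ]
the job is handed in; nothing more can be done
None
```

The pipe is clamped and the job is handed in at 27 s. The crank is seated on the screw and was wound clockwise about 2.7 turns until it would go no further.

**What I did:**
- I gripped the crank by its hub and lined it up with the screw's square, which the wrist camera put at 29.8°.
- I lowered it until it touched the collar. The first contact height gave a screw top at about 0.2103 m, so the crank is fully on.
- I then took the handle and wound it until it stalled, let go, and rose clear.

**Last checks:**
- **Stop:** the handle turned with only a few newtons until about 970–980°. It then stalled at 26 N, rising to 35 N with only small elastic give. The starting height of 0.0047 m plus 13.6 mm of winding comes to about 0.018 m, which matches hard tight.
- **Pipe and vise:** neither moved in the scene picture, comparing before winding with after release.
- **Other things on the bench:** by eye, those visible are where they were. The final top view was partly hidden by the arm.

**Disagreements:**
- The camera read the final crank angle at about 37°, while the gripper's position under load gave 28–32°. I put this down to flex, hub play and pad slip, because the crank sprang back about 4° when unloaded.
- The starting height is only good to about 1 mm, so the stop rests mainly on the stall force, not on the height.

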